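# Sort the washed grinder parts into their trays

### The job

Sort the washed meat-grinder parts: the two dark steel grinder plates into the red tray, the two white filling nozzles into the green tray, the black pusher into the blue tray. Only one part to a bay, plates lying flat and nozzles and pusher standing upright on their broad ends, each resting on the bay's floor and let go. Leave the yellow bowl and the amber jar where they are.

Things in the scene. Friction and masses are not known exactly. Their poses are not given: they have to be found in the camera images.
- plate_coarse: Coarse grinder plate: dark steel disc, 54 mm diameter, 10 mm thick, lying flat, five large black holes (14 mm, printed look only: it is solid) on top; about 0.15 kg. Origin: centre of its underside; z up through its top. Round, so its yaw does not matter.
- plate_fine: Fine grinder plate: dark steel disc, 54 mm diameter, 10 mm thick, lying flat, 22 tiny black holes on top (it is solid); about 0.15 kg. Origin: centre of its underside; z up through its top. Round, so its yaw does not matter.
- nozzle_wide: Wide white plastic filling nozzle, standing on its flange: flange 52 mm diameter (8 mm thick), tapering to a tube 30 mm in diameter from 30 mm up to its top at 70 mm; about 50 g. Origin: centre of its underside; z up along the tube. Round, so its yaw does not matter.
- nozzle_narrow: Narrow white plastic filling nozzle, standing on its flange: flange 52 mm diameter (8 mm thick), tapering to a tube 18 mm in diameter from 35 mm up to its top at 85 mm; about 50 g. Origin: centre of its underside; z up along the tube. Round, so its yaw does not matter.
- pusher: Black plastic pusher, standing on its broad end: foot 54 mm diameter, 12 mm thick, then a straight stem 36 mm in diameter up to its top at 85 mm; about 0.1 kg. Origin: centre of its underside; z up along the stem. Round, so its yaw does not matter.
- tray_red: A fixed, open red plastic tray, for the grinder plates, 160 mm long (its x) x 124 mm wide (its y) x 25 mm high. Walls, floor and divider are 4 mm thick. A divider across the middle (at x = 0, full height) splits it into two equal bays, each 74 mm (x) by 116 mm (y) inside, centred at x = +39 and -39 mm, y = 0; the bay floor is 4 mm above the counter. Origin: centre of its underside, on the counter (z = 0); z up.
- tray_green: A fixed, open green plastic tray, for the filling nozzles, 160 mm long (its x) x 124 mm wide (its y) x 25 mm high. Walls, floor and divider are 4 mm thick. A divider across the middle (at x = 0, full height) splits it into two equal bays, each 74 mm (x) by 116 mm (y) inside, centred at x = +39 and -39 mm, y = 0; the bay floor is 4 mm above the counter. Origin: centre of its underside, on the counter (z = 0); z up.
- tray_blue: A fixed, open blue plastic tray, for the pusher, 160 mm long (its x) x 124 mm wide (its y) x 25 mm high. Walls, floor and divider are 4 mm thick. A divider across the middle (at x = 0, full height) splits it into two equal bays, each 74 mm (x) by 116 mm (y) inside, centred at x = +39 and -39 mm, y = 0; the bay floor is 4 mm above the counter. Origin: centre of its underside, on the counter (z = 0); z up.
- bowl: Bystander: loose yellow plastic bowl, 170 mm across its rim, 70 mm high, off to the robot's left. Origin: centre of its underside. Leave alone.
- jar: Bystander: loose amber glass jar with a steel lid, 60 mm diameter, 90 mm high, off to the robot's right. Origin: centre of its underside. Leave alone.

How it is judged (in metres and radians):
At the end, for the whole second after the job is handed in: Plates in the red tray and nozzles in the green, one per bay; pusher in a bay of the blue. Each origin within 15 mm (along the tray) and 36 mm (across) of its bay's centre, 1 to 8 mm above the tray's underside, under 0.1 rad from upright, at rest (0.02 m/s, 0.2 rad/s) and let go (y of plate_coarse in the frame of tray_red between -0.036 and 0.036 m and z of plate_coarse in the frame of tray_red between 0.001 and 0.008 m and angle between each of plate_coarse, plate_fine, nozzle_wide, nozzle_narrow, pusher's own z axis and vertical below 0.1 rad and linear speed of each of plate_coarse, plate_fine, nozzle_wide, nozzle_narrow, pusher below 0.02 m/s and angular speed of each of plate_coarse, plate_fine, nozzle_wide, nozzle_narrow, pusher below 0.2 rad/s and y of plate_fine in the frame of tray_red between -0.036 and 0.036 m and z of plate_fine in the frame of tray_red between 0.001 and 0.008 m and y of nozzle_wide in the frame of tray_green between -0.036 and 0.036 m and z of nozzle_wide in the frame of tray_green between 0.001 and 0.008 m and y of nozzle_narrow in the frame of tray_green between -0.036 and 0.036 m and z of nozzle_narrow in the frame of tray_green between 0.001 and 0.008 m and y of pusher in the frame of tray_blue between -0.036 and 0.036 m and z of pusher in the frame of tray_blue between 0.001 and 0.008 m and ((x of plate_coarse in the frame of tray_red between 0.024 and 0.054 m and x of plate_fine in the frame of tray_red between -0.054 and -0.024 m) or (x of plate_coarse in the frame of tray_red between -0.054 and -0.024 m and x of plate_fine in the frame of tray_red between 0.024 and 0.054 m)) and ((x of nozzle_wide in the frame of tray_green between 0.024 and 0.054 m and x of nozzle_narrow in the frame of tray_green between -0.054 and -0.024 m) or (x of nozzle_wide in the frame of tray_green between -0.054 and -0.024 m and x of nozzle_narrow in the frame of tray_green between 0.024 and 0.054 m)) and (x of pusher in the frame of tray_blue between 0.024 and 0.054 m or x of pusher in the frame of tray_blue between -0.054 and -0.024 m)); the robot touches nothing.
It fails at once if the bowl is moved by more than 20 mm or tipped (distance of bowl from where it was at the start of the episode above 0.02 m or angle between bowl's own z axis and vertical above 0.3 rad).
It fails at once if the jar is moved by more than 20 mm or tipped (distance of jar from where it was at the start of the episode above 0.02 m or angle between jar's own z axis and vertical above 0.3 rad).
It also fails if it takes over 125 s, if anything falls off the work surface, if the arm or the gripper's body presses on something with over 40 N, if the wrist force passes 120 N, or if a joint passes its speed limit or range.

### The arm

A 6-joint arm with a two-finger parallel gripper is mounted at the origin on the work surface. World frame = base frame: x ahead of the robot, y to its left, z up, the work surface at z = 0. Lengths are in m, angles in degrees, forces in N, time in s.
With the tool pointing down it reaches from about 0.2 to 0.875 m from the base axis. Payload 3.4 kg.
Tool frame: the origin (TCP) lies at the very end of the fingers, on their centre line; the grasp point (between the pads) lies hold_point_z behind it (hold_point_z is the distance from the TCP to the grasp point, in m); z points along the fingers, y is the direction in which the jaws open and shut (so a half turn about z gives the same grasp; the last joint's range is limited). The gripper opens to 94 mm and grips with 3 to 60 N. Pads are 16 mm wide; open, the fingers measure 119 mm over their backs; the gripper's body (75 mm by 177 mm) begins 78 mm behind the grasp point.
Start: joints at [56.608, 15.808, 86.224, -0, 77.962, -6.933], TCP at [0.256, 0.515, 0.205] pointing down, gripper open.
Joint ranges: [-165.64, 165.64], [-43.16, 119.46], [12.63, 154.43], [-67.54, 247.53], [6.08, 155.33], [-154.97, 154.97]. Speed limits (degrees/s): [147.25, 147.25, 180, 180, 180, 180].

### API

Orientations are given as a 3x3 rotation matrix whose columns are the frame's x, y, z axes.
In Python, from cell import state, get_image, calibration, hand_in, search_frame, tip_of, hold_point_z gives the robot as it stands. The module is installed in compiled form; this text tells all that it offers.
- The arm moves only by the tool drive_tool, never from a script. Its argument "steps" is a list of rows, each a list of 3 entries, a list of its own where there are three numbers: the finger opening in m, from 0 to 0.094, then the shift along the tool's x, y, z in m, then the turn, a rotation vector about the tool's x, y, z in rad. A call has 1 to 5 rows; each row is the pose to reach, as a shift and turn from the pose commanded when the call began, along the tool's axes at that moment; what a row does not reach only later rows make up. A row lasts 1/8 s, in which the tool goes at most 62.5 mm and 10.7 degrees, less where a joint would pass 70% of its speed; a pose out of reach is approached as far as the arm can. A call with a gripper value outside its range is refused whole. The fingers move at their own pace and stop on an object; "grip_force" is the grip in N (left out, the last holds). Time passes only in rows, so rows that repeat a pose let the fingers close. It gives the time, the measured TCP pose, the force and the opening at its end, in the units of the state.
- state(): the state, without advancing time (a new reading comes with each control period).
- get_image(name): name is "scene" or "top" or "wrist"; returns (picture, depth): 480x640x3 uint8, red, green, blue; 480x640 float32, m along the optical axis (not along the pixel's ray), 0 where there is no reading.
- calibration(name): a dict with "intrinsics" (3x3 intrinsics, pixels), "extrinsics" (4x4, takes a point from camera to world coordinates). Camera axes: x right, y down, z forward; pixel columns grow to the right and rows downward; lengths in m; the calibration is good to about 2 mm. A picture is of the moment at which its call begins: read the wrist's pose just before it. calibration takes no time and is no camera call; for the wrist camera it gives the pose at the moment of the call.
- hand_in(): hands the job in, once; it reports no verdict.
Trained networks look in the newest picture that a camera, given by its name, has taken for a name from the list of things; names that differ only in an ending like _2 or _b are one class to them, and where a whole thing is asked for, a point or a joint stands for the part that bears it (a point fixed in the world has none). Each returns a list of dicts, best first, with "p" (0 to 1); they miss things now and then, are a little off and sometimes report something else, mostly with a low value. They report only what shows in the picture. A call takes as long as a camera call.
- search_frame(camera, name): "xyz" ([x, y, z] in m, in world coordinates, good to about 4 mm: the middle of the surface that is visible of it).
- tip_of(camera, name): "xyz" ([x, y, z] in m, in world coordinates, good to about 4 mm: a listed point, or the origin of a listed thing).
The state is a dict: "clock": time; "qpos": joint angles; "joint_vel": joint speeds; "joint_torque": joint torques, N m; "position": TCP position; "eef_rot": TCP orientation; "ft_force": force on the tool from outside, world axes, zero at the start; "moment": the same for the moment, N m; "finger_gap": finger opening in m.
Only numpy, scipy, OpenCV 4.12 (cv2) and the standard library are available. Lean on these libraries where they do the work, as an engineer would, in place of code of your own. Each camera call takes 0.05 s, during which the arm holds its last target. There are 200 camera calls.

## Working session

There is one attempt and no reset: what is moved stays moved. The work goes in short steps, Python scripts to look and compute and a tool call to move; the robot and the scene stay as the last step left them, time stands still between calls to the robot, and variables do not carry over. Pictures are saved under pics/ and viewed, about 12 in all and at most 16, crops included, and the job is handed in when it is done.

Besides the shell and the picture viewer there is one more tool, called after ">>>" by a JSON object that holds its "op" and its "data". drive_tool: Moves the arm, as the interface text tells. Its arguments: {"type":"object","properties":{"steps":{"type":"array"},"grip_force":{"type":"number"}},"required":["steps"]}

```bash
mkdir -p pics
cat > h.py <<'E'
import numpy as np, cv2
from cell import *
def cloud(c):
    im,d=get_image(c); k=calibration(c); K=k["intrinsics"];T=np.array(k["extrinsics"])
    v,u=np.mgrid[:480,:640]; P=np.stack([(u-K[0][2])*d/K[0][0],(v-K[1][2])*d/K[1][1],d],-1)
    W=P@T[:3,:3].T+T[:3,3]; W[d==0]=np.nan
    return im,W
E
python3 - <<'E'
from h import *
for c in("top","scene"):
    im,W=cloud(c); cv2.imwrite(f"pics/{c}0.png",im[:,:,::-1])
    for n in "plate_coarse plate_fine nozzle_wide nozzle_narrow pusher tray_red tray_green tray_blue bowl jar".split():
        print(c,n,[(np.round(r["xyz"],3).tolist(),round(r["p"],2)) for r in tip_of(c,n)[:3]])
s=state();print(s["clock"],np.round(s["eef_rot"],3).tolist(),s["finger_gap"],hold_point_z if not callable(hold_point_z) else hold_point_z())
E
```

```text
top plate_coarse [([0.337, -0.283, 0.004], 0.75), ([0.645, 0.016, 0.004], 0.2)]
top plate_fine [([0.435, -0.015, 0.001], 0.9)]
top nozzle_wide [([0.337, 0.3, -0.001], 0.66), ([0.468, 0.486, 0.002], 0.21)]
top nozzle_narrow [([0.434, 0.158, -0.006], 0.67)]
top pusher [([0.435, -0.164, 0.001], 0.87)]
top tray_red [([0.604, 0.229, -0.002], 0.77)]
top tray_green [([0.646, 0.019, 0.003], 0.96)]
top tray_blue [([0.586, -0.232, 0.002], 0.72)]
top bowl [([0.469, 0.485, -0.002], 0.7), ([0.587, -0.238, 0.004], 0.22)]
top jar [([0.409, -0.431, -0.001], 0.95)]
scene plate_coarse [([0.341, -0.282, 0.002], 0.7)]
scene plate_fine [([0.433, -0.023, 0.001], 0.69)]
scene nozzle_wide [([0.332, 0.294, 0.002], 0.77)]
scene nozzle_narrow [([0.436, 0.158, 0.002], 0.59)]
scene pusher [([0.43, -0.165, 0.001], 0.65)]
scene tray_red [([0.608, 0.23, 0.002], 0.59)]
scene tray_green [([0.648, 0.022, -0.005], 0.84), ([0.409, -0.431, -0.002], 0.74), ([0.591, -0.231, 0.0], 0.55)]
scene tray_blue [([0.588, -0.231, 0.002], 0.71)]
scene bowl [([0.468, 0.481, 0.002], 0.97)]
scene jar [([0.406, -0.432, -0.002], 0.74)]
1.1 [[-0.895, 0.446, 0.0], [0.446, 0.895, 0.0], [0.0, 0.0, -1.0]] 0.09394149183325158 0.0188
```

View pics/top0.png

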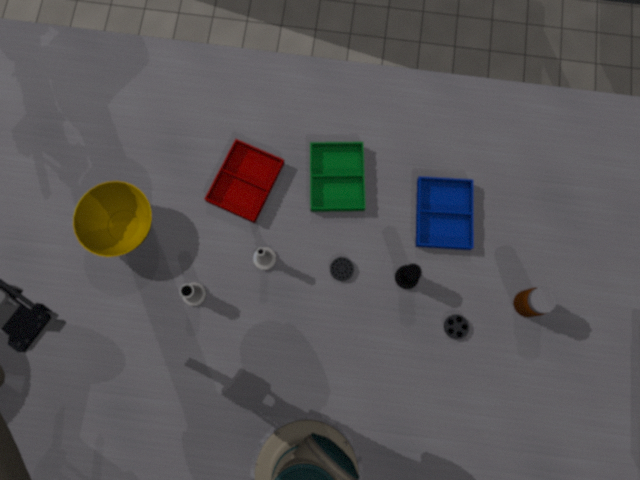

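Run:
```python
from h import *
im,W=cloud("top")
hsv=cv2.cvtColor(im,cv2.COLOR_RGB2HSV)
h,s,v=[hsv[...,i].astype(int) for i in range(3)]
# trays by colour
for n,lo,hi,c in(("red",0,8,(.606,.23)),("green",45,80,(.647,.02)),("blue",100,125,(.588,-.232))):
    m=(h>=lo)&(h<=hi)&(s>90)&(v>40)&(np.hypot(W[...,0]-c[0],W[...,1]-c[1])<.14)&(W[...,2]>.018)&(W[...,2]<.03)
    r=cv2.minAreaRect((W[m][:,:2]*1000).astype(np.float32)); print(n,m.sum(),r, cv2.boxPoints(r).round().tolist())
for n,c,zl in(("plate_c",(.338,-.283),.006),("plate_f",(.434,-.019),.006),("nw",(.335,.297),.06),("nn",(.435,.158),.072),("pusher",(.433,-.165),.075)):
    m=(np.hypot(W[...,0]-c[0],W[...,1]-c[1])<.05)&(W[...,2]>zl)
    p=W[m]; r=cv2.minEnclosingCircle((p[:,:2]*1000).astype(np.float32)); print(n,m.sum(),np.round(r[0]),round(r[1],1),p[:,2].max().round(3))
```

```text
red 512 ((605.4175415039062, 226.357666015625), (125.74788665771484, 160.08058166503906), 73.14274597167969) [[511.0, 189.0], [664.0, 143.0], [700.0, 263.0], [547.0, 310.0]]
green 547 ((643.680419921875, 18.643714904785156), (160.49623107910156, 123.89933013916016), 8.183388710021973) [[555.0, 69.0], [573.0, -54.0], [732.0, -31.0], [714.0, 91.0]]
blue 708 ((590.8414916992188, -233.49923706054688), (161.75320434570312, 125.75887298583984), 4.0908050537109375) [[506.0, -177.0], [515.0, -302.0], [676.0, -290.0], [667.0, -165.0]]
plate_c 453 [ 341. -272.] 35.6 0.016
plate_f 418 [434. -19.] 27.0 0.014
nw 175 [335. 296.] 15.8 0.074
nn 67 [434. 155.] 9.0 0.089
pusher 242 [ 435. -164.] 18.1 0.09
```

The top view matches the networks: nozzles at (192,292) and (264,258), plates at (341,268) and (455,327), and the pusher at (408,276). The long axes of the trays are also clear. I'll start with the wide nozzle, with the jaws already turned along the green tray's y.

>>> {"op": "drive_tool", "data": {"steps": [[0.094, [-0.042, -0.04, 0.01], [0, 0, -0.151]], [0.094, [-0.084, -0.08, 0.02], [0, 0, -0.302]], [0.094, [-0.126, -0.12, 0.03], [0, 0, -0.453]], [0.094, [-0.168, -0.161, 0.04], [0, 0, -0.604]], [0.094, [-0.168, -0.161, 0.04], [0, 0, -0.604]]], "grip_force": 15}}

```text
clock: 1.78
position: [0.3352, 0.2924, 0.165]
eef_rot: [[-0.991, -0.136, -0.001], [-0.136, 0.991, -0.002], [0.001, -0.002, -1.0]]
ft_force: [1.1, 0.8, -0.6]
finger_gap: 0.094
```

```bash
cat >> h.py <<'E'
def go(x,y,z,ydeg=None):
    "tool-frame shift/turn from the present pose to x,y,z with jaws along world angle ydeg"
    s=state(); R=np.array(s["eef_rot"]); d=R.T@(np.array([x,y,z])-s["position"])
    a=np.degrees(np.arctan2(R[1,1],R[0,1])); t=0 if ydeg is None else -np.radians(ydeg-a)
    return d.round(4).tolist(), round(t,3)
def circ(W,c,zl,r=.045):
    m=(np.hypot(W[...,0]-c[0],W[...,1]-c[1])<r)&(W[...,2]>zl); p=W[m]
    (q,rad)=cv2.minEnclosingCircle((p[:,:2]*1000).astype(np.float32)); return m.sum(),np.round(q,1),round(rad,1),np.percentile(p[:,2],98).round(3)
E
python3 - <<'E'
from h import *
im,W=cloud("wrist");cv2.imwrite("pics/w1.png",im[:,:,::-1])
s=state();print(s["clock"],np.round(s["position"],3),go(.335,.296,.031,98.1))
print(circ(W,(.335,.296),.06))
im,W=cloud("top");m=(np.hypot(W[...,0]-.339,W[...,1]+.282)<.045)&(W[...,2]>.009)
print(np.median(W[m],0),np.percentile(W[m],[1,99],axis=0))
E
```

```text
1.825 [0.335 0.295 0.166] ([0.0001, 0.0013, 0.1345], np.float64(-0.004))
(np.int64(29346), array([321.8, 297.2]), 42.9, np.float64(0.299))
[ 0.34111667 -0.28234089  0.01040326] [[ 0.31690994 -0.30523404  0.00904544]
 [ 0.36545503 -0.25739597  0.01458853]]
```

View pics/w1.png

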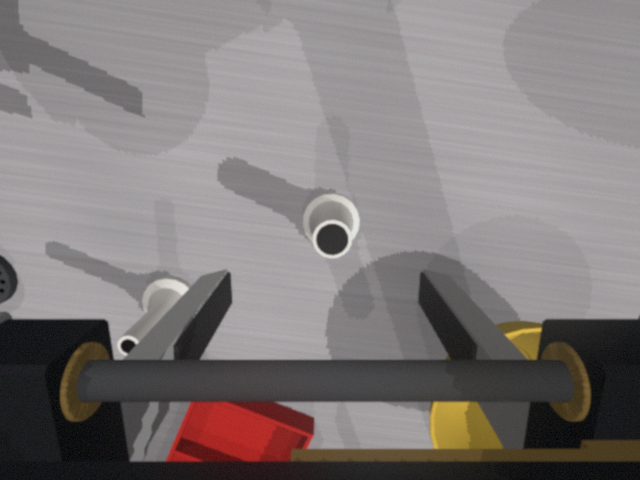

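The wrist view shows the wide nozzle's mouth at (332,238), centred between the fingers at (230,300) and (425,300). I'll go down and grip it.

>>> {"op": "drive_tool", "data": {"steps": [[0.094, [0, 0.001, 0.05], [0, 0, 0]], [0.094, [0, 0.001, 0.1], [0, 0, 0]], [0.07, [0, 0.001, 0.134], [0, 0, 0]], [0.02, [0, 0.001, 0.134], [0, 0, 0]], [0.02, [0, 0.001, 0.134], [0, 0, 0]]], "grip_force": 15}}

```text
clock: 2.5
position: [0.3356, 0.2985, 0.0326]
eef_rot: [[-0.99, -0.143, 0.002], [-0.143, 0.99, 0.002], [-0.002, 0.001, -1.0]]
ft_force: [-0.3, 0.4, -0.9]
finger_gap: 0.0676
```

>>> {"op": "drive_tool", "data": {"steps": [[0.02, [0, 0, 0], [0, 0, 0]], [0.02, [0, 0, 0], [0, 0, 0]], [0.02, [0, 0, -0.03], [0, 0, 0]], [0.02, [0, 0, -0.08], [0, 0, 0]], [0.02, [0, 0, -0.13], [0, 0, 0]]]}}

```text
clock: 3.12
position: [0.3347, 0.2967, 0.1635]
eef_rot: [[-0.99, -0.141, 0.001], [-0.141, 0.99, 0.001], [-0.001, 0.0, -1.0]]
ft_force: [0.3, 1.2, -1.1]
finger_gap: 0.0208
```

Run:
```python
from h import *
s=state();print(s["finger_gap"],np.round(s["position"],3),s["ft_force"],go(.683,.0245,.16,98.1))
```

```text
0.0208000768574645 [0.335 0.297 0.164] [ 0.29219445  1.15737858 -1.14068231] ([-0.3064, -0.3187, 0.0036], np.float64(0.0))
```

I lifted too early: the fingers were still closing, so the jaws came up empty. I'll open them and check the nozzle.

>>> {"op": "drive_tool", "data": {"steps": [[0.07, [0, 0, 0], [0, 0, 0]], [0.07, [0, 0, 0], [0, 0, 0]], [0.07, [0, 0, 0], [0, 0, 0]], [0.07, [0, 0, 0], [0, 0, 0]], [0.07, [0, 0, 0], [0, 0, 0]]]}}

```text
clock: 3.75
position: [0.3344, 0.2966, 0.1607]
eef_rot: [[-0.99, -0.142, -0.001], [-0.142, 0.99, -0.001], [0.001, -0.001, -1.0]]
ft_force: [-0.3, 0.3, -0.5]
finger_gap: 0.0668
```

Run:
```python
from h import *
im,W=cloud("wrist");cv2.imwrite("pics/w2.png",im[:,:,::-1])
im,W=cloud("top");print(circ(W,(.335,.296),.06,.03)); s=state()
m=(np.hypot(W[...,0]-.335,W[...,1]-.296)<.035)&(W[...,2]>.055)&(W[...,2]<.08);print(m.sum(),np.nanmedian(W[m],0))
print(tip_of("wrist","nozzle_wide"),s["finger_gap"])
```

```text
(np.int64(2398), array([335., 296.]), 30.0, np.float64(0.591))
11 [0.32166567 0.28940519 0.06465332]
[{'xyz': [0.3326, 0.2953, 0.0027], 'p': 0.89}] 0.06964978044446772
```

View pics/w2.png

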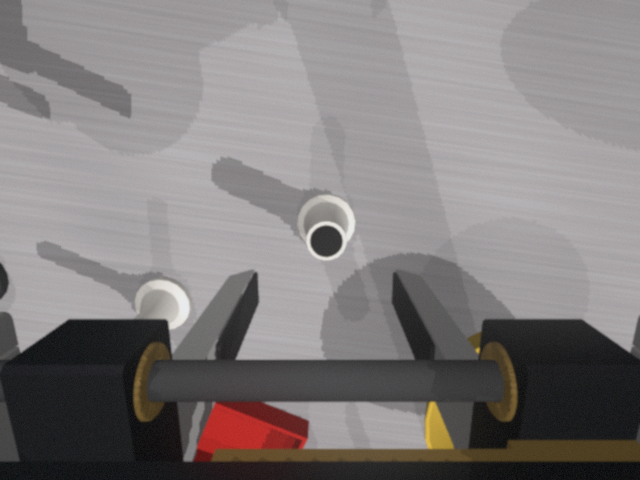

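The nozzle is still standing at (327,240), centred and undisturbed. I'll retry and allow enough closing time; the fingers move at about 0.1 m/s.

>>> {"op": "drive_tool", "data": {"steps": [[0.07, [0, 0, 0.05], [0, 0, 0]], [0.06, [0, 0, 0.1], [0, 0, 0]], [0.02, [0, 0, 0.13], [0, 0, 0]], [0.02, [0, 0, 0.13], [0, 0, 0]], [0.02, [0, 0, 0.13], [0, 0, 0]]], "grip_force": 15}}

```text
clock: 4.53
position: [0.3357, 0.2974, 0.0324]
eef_rot: [[-0.99, -0.142, 0.002], [-0.142, 0.99, 0.001], [-0.002, 0.001, -1.0]]
ft_force: [0.4, -1.0, 0.6]
finger_gap: 0.0334
```

>>> {"op": "drive_tool", "data": {"steps": [[0.02, [0, 0, 0], [0, 0, 0]], [0.02, [0, 0, 0], [0, 0, 0]], [0.02, [0, 0, 0], [0, 0, 0]], [0.02, [0, 0, -0.02], [0, 0, 0]], [0.02, [0, 0, -0.07], [0, 0, 0]]]}}

```text
clock: 5.15
position: [0.333, 0.2956, 0.1007]
eef_rot: [[-0.99, -0.142, -0.005], [-0.142, 0.99, -0.003], [0.005, -0.002, -1.0]]
ft_force: [0.6, 0.4, -0.4]
finger_gap: 0.0293
```

Gripped, with a gap of 29 mm. Next, carry it to the far green bay.

>>> {"op": "drive_tool", "data": {"steps": [[0.02, [-0.02, -0.02, -0.04], [0, 0, 0]], [0.02, [-0.05, -0.052, -0.07], [0, 0, 0]], [0.02, [-0.085, -0.088, -0.07], [0, 0, 0]], [0.02, [-0.122, -0.126, -0.07], [0, 0, 0]], [0.02, [-0.16, -0.165, -0.07], [0, 0, 0]]]}}

```text
clock: 5.78
position: [0.5175, 0.1551, 0.1719]
eef_rot: [[-0.99, -0.142, 0.001], [-0.142, 0.99, 0.001], [-0.001, 0.0, -1.0]]
ft_force: [0.1, 0.2, -0.9]
finger_gap: 0.0287
```

>>> {"op": "drive_tool", "data": {"steps": [[0.02, [-0.037, -0.038, 0], [0, 0, 0]], [0.02, [-0.074, -0.077, 0], [0, 0, 0]], [0.02, [-0.11, -0.115, 0], [0, 0, 0]], [0.02, [-0.14, -0.145, 0], [0, 0, 0]], [0.02, [-0.148, -0.153, 0.02], [0, 0, 0]]]}}

```text
clock: 6.4
position: [0.6874, 0.0237, 0.1519]
eef_rot: [[-0.99, -0.14, 0.004], [-0.14, 0.99, -0.0], [-0.004, -0.001, -1.0]]
ft_force: [-1.1, -0.2, -0.7]
finger_gap: 0.0294
```

Run:
```python
from h import *
im,W=cloud("wrist");cv2.imwrite("pics/w3.png",im[:,:,::-1])
s=state();print(s["clock"],s["finger_gap"],np.round(s["position"],3),go(.683,.0245,.038,98.1))
im,W=cloud("top");cv2.imwrite("pics/t3.png",im[:,:,::-1])
print(tip_of("wrist","tray_green"),tip_of("wrist","nozzle_wide"))
```

```text
6.45 0.02884346382297989 [0.685 0.024 0.147] ([0.0012, 0.0006, 0.1093], np.float64(-0.001))
[{'xyz': [0.6435, 0.0186, -0.0028], 'p': 0.85}, {'xyz': [0.6088, 0.2241, -0.0037], 'p': 0.65}] [{'xyz': [0.6856, 0.0221, 0.1179], 'p': 0.79}]
```

View pics/w3.png

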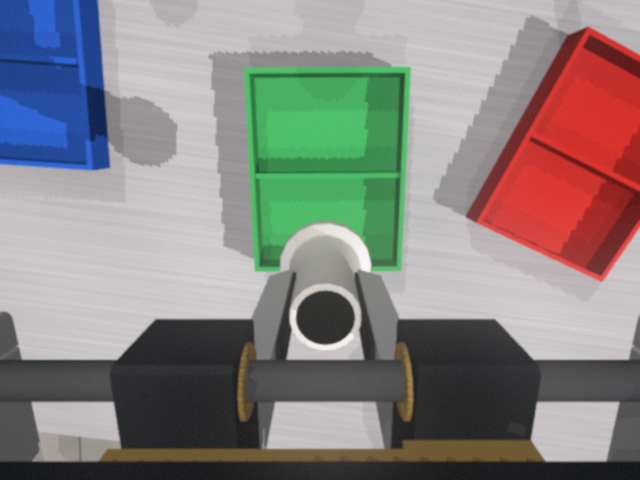

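The nozzle hangs upright in the jaws at (325,260), above the tray's near-image bay (the far one from the robot). Next, lower and release.

>>> {"op": "drive_tool", "data": {"steps": [[0.02, [0.001, 0, 0.04], [0, 0, 0]], [0.02, [0.001, 0, 0.08], [0, 0, 0]], [0.02, [0.001, 0, 0.1], [0, 0, 0]], [0.02, [0.001, 0, 0.108], [0, 0, 0]], [0.02, [0.001, 0, 0.108], [0, 0, 0]]]}}

```text
clock: 7.22
position: [0.6833, 0.0264, 0.0441]
eef_rot: [[-0.99, -0.143, 0.0], [-0.143, 0.99, 0.0], [-0.0, 0.0, -1.0]]
ft_force: [-0.7, -0.4, -0.4]
finger_gap: 0.0292
```

>>> {"op": "drive_tool", "data": {"steps": [[0.06, [0, 0, 0.001], [0, 0, 0]], [0.06, [0, 0, 0.001], [0, 0, 0]], [0.06, [0, 0, 0.001], [0, 0, 0]], [0.06, [0, 0, -0.03], [0, 0, 0]], [0.06, [0, 0, -0.09], [0, 0, 0]]]}}

```text
clock: 7.85
position: [0.6818, 0.0255, 0.1317]
eef_rot: [[-0.99, -0.141, -0.006], [-0.141, 0.99, 0.001], [0.006, 0.001, -1.0]]
ft_force: [1.7, 0.1, 0.6]
finger_gap: 0.0603
```

Run:
```python
from h import *
s=state();print(s["clock"],s["finger_gap"],np.round(s["position"],3),go(.434,.156,.16,98.1))
```

```text
7.85 0.06034429413293827 [0.682 0.025 0.132] ([0.227, 0.1643, -0.0267], np.float64(0.001))
```

>>> {"op": "drive_tool", "data": {"steps": [[0.06, [0, 0, -0.035], [0, 0, 0]], [0.06, [0.044, 0.03, -0.035], [0, 0, 0]], [0.06, [0.088, 0.062, -0.03], [0, 0, 0]], [0.06, [0.13, 0.094, -0.03], [0, 0, 0]], [0.06, [0.175, 0.126, -0.03], [0, 0, 0]]]}}

```text
clock: 8.48
position: [0.4913, 0.1261, 0.1638]
eef_rot: [[-0.99, -0.141, 0.001], [-0.141, 0.99, 0.001], [-0.001, 0.0, -1.0]]
ft_force: [-0.1, -0.2, -1.1]
finger_gap: 0.0602
```

>>> {"op": "drive_tool", "data": {"steps": [[0.06, [0.04, 0.03, 0], [0, 0, 0]], [0.06, [0.052, 0.038, 0], [0, 0, 0]], [0.06, [0.052, 0.038, 0], [0, 0, 0]]]}}

```text
clock: 8.85
position: [0.4362, 0.1558, 0.1641]
eef_rot: [[-0.99, -0.143, 0.002], [-0.143, 0.99, -0.0], [-0.002, -0.0, -1.0]]
ft_force: [0.7, -0.9, 0.4]
finger_gap: 0.0601
```

Run:
```python
from h import *
im,W=cloud("wrist");cv2.imwrite("pics/w4.png",im[:,:,::-1])
s=state();print(s["clock"],s["finger_gap"],np.round(s["position"],3),go(.434,.156,.041,98.1))
print(tip_of("wrist","nozzle_narrow"))
im,W=cloud("top");print(circ(W,(.683,.024),.064,.045),tip_of("top","nozzle_wide"))
```

```text
8.9 0.05989670894441967 [0.437 0.156 0.164] ([0.0035, 0.001, 0.123], np.float64(0.001))
[{'xyz': [0.4288, 0.155, -0.0005], 'p': 0.94}]
(np.int64(152), array([681.9,  24.8]), 15.5, np.float64(0.077)) [{'xyz': [0.6894, 0.03, 0.0054], 'p': 0.64}, {'xyz': [0.3386, -0.2798, 0.0035], 'p': 0.4}]
```

View pics/w4.png

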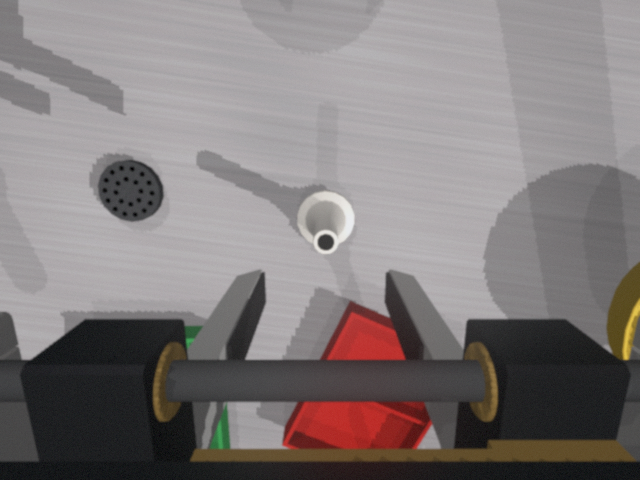

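The wide nozzle stands in its bay, its top at (0.682, 0.025, 0.077). The narrow nozzle's mouth is at (325,241), between the fingers.

>>> {"op": "drive_tool", "data": {"steps": [[0.06, [0.003, 0, 0.05], [0, 0, 0]], [0.05, [0.003, 0, 0.1], [0, 0, 0]], [0.04, [0.003, 0, 0.123], [0, 0, 0]], [0.01, [0.003, 0, 0.123], [0, 0, 0]], [0.01, [0.003, 0, 0.123], [0, 0, 0]]]}}

```text
clock: 9.68
position: [0.4344, 0.1552, 0.0411]
eef_rot: [[-0.99, -0.141, 0.002], [-0.141, 0.99, 0.0], [-0.002, 0.0, -1.0]]
ft_force: [1.1, 0.3, 0.8]
finger_gap: 0.0233
```

>>> {"op": "drive_tool", "data": {"steps": [[0.01, [0, 0, 0], [0, 0, 0]], [0.01, [0, 0, 0], [0, 0, 0]], [0.01, [0, 0, 0], [0, 0, 0]], [0.01, [0, 0, 0], [0, 0, 0]], [0.01, [0, 0, 0], [0, 0, 0]]]}}

```text
clock: 10.3
position: [0.4337, 0.1555, 0.0414]
eef_rot: [[-0.99, -0.142, 0.002], [-0.142, 0.99, 0.0], [-0.002, 0.0, -1.0]]
ft_force: [-0.5, 0.3, 6.8]
finger_gap: 0.0168
```

>>> {"op": "drive_tool", "data": {"steps": [[0.01, [0, 0, -0.03], [0, 0, 0]], [0.01, [0, 0, -0.07], [0, 0, 0]], [0.01, [0, 0, -0.12], [0, 0, 0]]]}}

```text
clock: 10.68
position: [0.4315, 0.1551, 0.1608]
eef_rot: [[-0.99, -0.142, -0.003], [-0.142, 0.99, -0.0], [0.003, -0.0, -1.0]]
ft_force: [0.6, 0.2, -1.1]
finger_gap: 0.0171
```

Run:
```python
from h import *
s=state();print(s["clock"],s["finger_gap"],np.round(s["position"],3),go(.606,.0135,.16,98.1))
```

```text
10.675 0.01714370569541119 [0.432 0.155 0.161] ([-0.1526, -0.1649, 0.0004], np.float64(0.001))
```

>>> {"op": "drive_tool", "data": {"steps": [[0.01, [-0.033, -0.036, -0.01], [0, 0, 0]], [0.01, [-0.067, -0.072, -0.01], [0, 0, 0]], [0.01, [-0.1, -0.11, -0.01], [0, 0, 0]], [0.01, [-0.133, -0.144, -0.01], [0, 0, 0]], [0.01, [-0.153, -0.165, 0], [0, 0, 0]]]}}

```text
clock: 11.3
position: [0.6096, 0.012, 0.1605]
eef_rot: [[-0.99, -0.141, 0.002], [-0.141, 0.99, -0.0], [-0.001, -0.0, -1.0]]
ft_force: [-0.6, 0.9, 0.6]
finger_gap: 0.0171
```

>>> {"op": "drive_tool", "data": {"steps": [[0.01, [0, 0, 0.01], [0, 0, 0]], [0.01, [0, 0, 0.05], [0, 0, 0]], [0.01, [0, 0, 0.09], [0, 0, 0]], [0.01, [0, 0, 0.105], [0, 0, 0]], [0.01, [0, 0, 0.105], [0, 0, 0]]]}}

```text
clock: 11.92
position: [0.6064, 0.0144, 0.0548]
eef_rot: [[-0.99, -0.142, -0.002], [-0.142, 0.99, 0.001], [0.002, 0.001, -1.0]]
ft_force: [-0.1, 0.3, 0.2]
finger_gap: 0.0172
```

Run:
```python
from h import *
im,W=cloud("wrist")
s=state();print(s["clock"],s["finger_gap"],np.round(s["position"],3),s["ft_force"],go(.606,.0135,.0465,98.1))
```

```text
11.975 0.016999351723947242 [0.608 0.014 0.056] [-0.90686018 -1.18177944 -0.1222771 ] ([0.0017, -0.0004, 0.0096], np.float64(0.001))
```

Down another 9 mm, release and rise.

>>> {"op": "drive_tool", "data": {"steps": [[0.01, [0.001, 0, 0.009], [0, 0, 0]], [0.01, [0.001, 0, 0.009], [0, 0, 0]], [0.06, [0.001, 0, 0.009], [0, 0, 0]], [0.06, [0.001, 0, 0.009], [0, 0, 0]], [0.06, [0.001, 0, 0.009], [0, 0, 0]]]}}

```text
clock: 12.6
position: [0.6069, 0.0135, 0.0468]
eef_rot: [[-0.99, -0.142, 0.001], [-0.142, 0.99, 0.0], [-0.001, -0.0, -1.0]]
ft_force: [-0.6, 0.3, 0.6]
finger_gap: 0.0435
```

>>> {"op": "drive_tool", "data": {"steps": [[0.07, [0, 0, 0], [0, 0, 0]], [0.07, [0, 0, -0.03], [0, 0, 0]], [0.07, [0, 0, -0.08], [0, 0, 0]], [0.07, [0, 0, -0.12], [0, 0, 0]], [0.07, [0, 0, -0.14], [0, 0, 0]]]}}

```text
clock: 13.22
position: [0.6078, 0.0134, 0.1893]
eef_rot: [[-0.99, -0.142, 0.004], [-0.142, 0.99, -0.0], [-0.004, -0.001, -1.0]]
ft_force: [-0.4, -1.0, -0.2]
finger_gap: 0.0704
```

Run:
```python
from h import *
s=state();print(s["clock"],s["finger_gap"],np.round(s["position"],3),go(.434,-.019,.13,73.1))
```

```text
13.225 0.07039117535923299 [0.608 0.013 0.189] ([0.1768, -0.0074, 0.0586], np.float64(0.437))
```

>>> {"op": "drive_tool", "data": {"steps": [[0.09, [0.045, -0.002, 0], [0, 0, 0.11]], [0.09, [0.09, -0.004, 0.02], [0, 0, 0.22]], [0.09, [0.135, -0.006, 0.04], [0, 0, 0.33]], [0.09, [0.177, -0.007, 0.058], [0, 0, 0.437]], [0.09, [0.177, -0.007, 0.058], [0, 0, 0.437]]]}}

```text
clock: 13.85
position: [0.4275, -0.0181, 0.1271]
eef_rot: [[-0.957, 0.292, -0.006], [0.292, 0.957, 0.001], [0.006, -0.001, -1.0]]
ft_force: [0.0, 0.1, 0.3]
finger_gap: 0.0898
```

Run:
```python
from h import *
im,W=cloud("wrist");cv2.imwrite("pics/w5.png",im[:,:,::-1])
m=(np.hypot(W[...,0]-.434,W[...,1]+.019)<.05)&(W[...,2]>.005)&(W[...,2]<.02)
print("wrist plate",m.sum(),np.nanmedian(W[m],0),cv2.minEnclosingCircle((W[m][:,:2]*1000).astype(np.float32)))
print(tip_of("wrist","plate_fine"))
s=state();print(s["clock"],s["finger_gap"],np.round(s["position"],3),go(.434,-.019,.002,73.1))
im,W=cloud("top");print(circ(W,(.606,.0135),.075,.03),circ(W,(.683,.024),.064,.045))
```

```text
wrist plate 3407 [ 0.43538976 -0.01901648  0.01124122] ((436.4773254394531, -19.12670135498047), 27.121257781982422)
[{'xyz': [0.4338, -0.0171, 0.0028], 'p': 0.96}]
13.95 0.0899170938499892 [ 0.433 -0.019  0.129] ([-0.0004, -0.0001, 0.127], np.float64(0.0))Traceback (most recent call last):
  File "<stdin>", line 7, in <module>
  File "h.py", line 15, in circ
    (q,rad)=cv2.minEnclosingCircle((p[:,:2]*1000).astype(np.float32)); return m.sum(),np.round(q,1),round(rad,1),np.percentile(p[:,2],98).round(3)
                                                                                                                 ~~~~~~~~~~~~~^^^^^^^^^^^
    return _quantile_unchecked(
        a, q, axis, out, overwrite_input, method, keepdims, weights)
    return _ureduce(a,
                    func=_quantile_ureduce_func,
    ...<5 lines>...
                    overwrite_input=overwrite_input,
                    method=method)
    r = func(a, **kwargs)
    result = _quantile(arr,
                       quantiles=q,
    ...<2 lines>...
                       out=out,
                       weights=wgt)
    slices_having_nans = np.isnan(arr[-1, ...])
                                  ~~~^^^^^^^^^
IndexError: index -1 is out of bounds for axis 0 with size 0
```

View pics/w5.png

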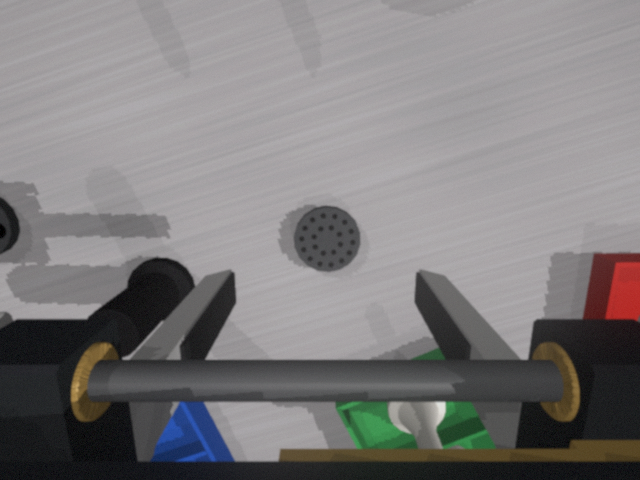

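The fine plate sits at (327,238), centred between the fingers. The narrow nozzle stands in the green bay at (415,420); the top camera missed it because the arm hid it. I'll go down to the plate.

>>> {"op": "drive_tool", "data": {"steps": [[0.09, [-0.001, 0, 0.05], [0, 0, 0]], [0.08, [-0.001, 0, 0.1], [0, 0, 0]], [0.07, [-0.001, 0, 0.118], [0, 0, 0]], [0.065, [-0.001, 0, 0.122], [0, 0, 0]], [0.06, [-0.001, 0, 0.122], [0, 0, 0]]], "grip_force": 25}}

```text
clock: 14.62
position: [0.4351, -0.019, 0.007]
eef_rot: [[-0.957, 0.29, 0.002], [0.29, 0.957, -0.0], [-0.002, 0.0, -1.0]]
ft_force: [-0.1, -0.2, 0.1]
finger_gap: 0.0605
```

Run:
```python
from h import *
for _ in range(2): get_image("top")
s=state();print(s["clock"],s["finger_gap"],np.round(s["position"],4),s["ft_force"],go(.435,-.019,.003,73.1))
```

```text
14.725 0.060227777774137556 [ 0.435  -0.019   0.0074] [-0.48148454  0.28123023 -0.20168107] ([0.0, 0.0, 0.0044], np.float64(0.0))
```

>>> {"op": "drive_tool", "data": {"steps": [[0.06, [0, 0, 0.0045], [0, 0, 0]], [0.045, [0, 0, 0.0045], [0, 0, 0]], [0.045, [0, 0, 0.0045], [0, 0, 0]], [0.045, [0, 0, 0.0045], [0, 0, 0]], [0.045, [0, 0, 0.0045], [0, 0, 0]]], "grip_force": 25}}

```text
clock: 15.35
position: [0.4335, -0.0188, 0.0021]
eef_rot: [[-0.957, 0.291, 0.0], [0.291, 0.957, 0.0], [-0.0, 0.0, -1.0]]
ft_force: [-0.2, 0.7, 2.6]
finger_gap: 0.0535
```

>>> {"op": "drive_tool", "data": {"steps": [[0.045, [0, 0, -0.02], [0, 0, 0]], [0.045, [0, 0, -0.06], [0, 0, 0]], [0.045, [0, 0, -0.1], [0, 0, 0]], [0.045, [0, 0, -0.13], [0, 0, 0]], [0.045, [0, 0, -0.13], [0, 0, 0]]]}}

```text
clock: 15.98
position: [0.435, -0.0192, 0.1336]
eef_rot: [[-0.957, 0.29, 0.005], [0.29, 0.957, -0.001], [-0.005, 0.0, -1.0]]
ft_force: [-0.1, 0.6, -1.5]
finger_gap: 0.0532
```

Run:
```python
from h import *
s=state();print(s["clock"],s["finger_gap"],np.round(s["position"],3),go(.642,.217,.13,73.1))
```

```text
15.975 0.05323121435748844 [ 0.435 -0.019  0.134] ([-0.1295, 0.2861, 0.0043], np.float64(0.0))
```

>>> {"op": "drive_tool", "data": {"steps": [[0.045, [-0.018, 0.04, -0.015], [0, 0, 0]], [0.045, [-0.038, 0.084, -0.015], [0, 0, 0]], [0.045, [-0.06, 0.132, -0.015], [0, 0, 0]], [0.045, [-0.082, 0.18, -0.015], [0, 0, 0]], [0.045, [-0.104, 0.23, -0.01], [0, 0, 0]]]}}

```text
clock: 16.6
position: [0.5999, 0.1721, 0.1395]
eef_rot: [[-0.957, 0.291, -0.003], [0.291, 0.957, -0.001], [0.002, -0.002, -1.0]]
ft_force: [-0.7, -0.6, -1.4]
finger_gap: 0.053
```

>>> {"op": "drive_tool", "data": {"steps": [[0.045, [-0.02, 0.044, 0.01], [0, 0, 0]], [0.045, [-0.025, 0.056, 0.02], [0, 0, 0]], [0.045, [-0.025, 0.056, 0.03], [0, 0, 0]]]}}

```text
clock: 16.98
position: [0.6387, 0.2172, 0.109]
eef_rot: [[-0.957, 0.29, -0.004], [0.29, 0.957, -0.001], [0.004, -0.002, -1.0]]
ft_force: [-0.2, -0.1, -2.1]
finger_gap: 0.0531
```

Run:
```python
from h import *
im,W=cloud("wrist");cv2.imwrite("pics/w6.png",im[:,:,::-1])
s=state();print(s["clock"],s["finger_gap"],np.round(s["position"],3),go(.642,.217,.0075,73.1))
print(tip_of("wrist","tray_red"),tip_of("wrist","plate_fine"))
```

```text
17.025 0.05328560135904725 [0.637 0.216 0.108] ([-0.0048, 0.0025, 0.1005], np.float64(0.0))
[{'xyz': [0.6105, 0.2254, -0.0004], 'p': 0.89}, {'xyz': [0.6407, 0.2154, 0.1073], 'p': 0.73}] [{'xyz': [0.6377, 0.2172, 0.1089], 'p': 0.86}]
```

View pics/w6.png

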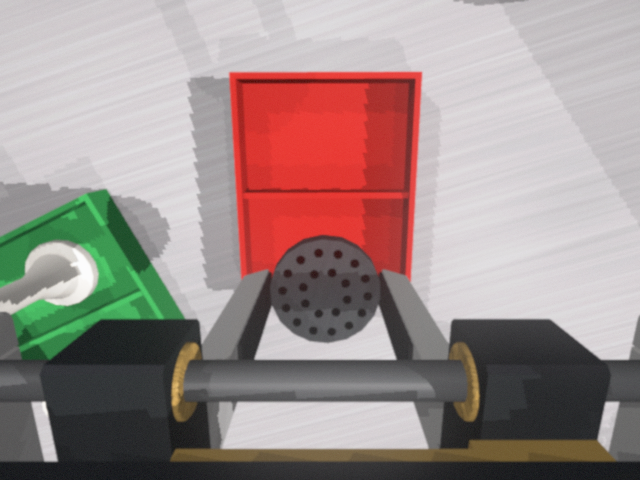

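The plate is held level at (325,288), lined up with the far red bay. Next, lower it.

>>> {"op": "drive_tool", "data": {"steps": [[0.045, [-0.006, 0.002, 0.035], [0, 0, 0]], [0.045, [-0.006, 0.002, 0.07], [0, 0, 0]], [0.045, [-0.006, 0.002, 0.09], [0, 0, 0]], [0.045, [-0.006, 0.002, 0.094], [0, 0, 0]], [0.045, [-0.006, 0.002, 0.094], [0, 0, 0]]]}}

```text
clock: 17.75
position: [0.6466, 0.217, 0.0191]
eef_rot: [[-0.957, 0.291, 0.001], [0.291, 0.957, 0.0], [-0.001, 0.001, -1.0]]
ft_force: [0.5, 0.2, -1.2]
finger_gap: 0.0532
```

Run:
```python
from h import *
im,W=cloud("top")
s=state();print(s["clock"],s["finger_gap"],np.round(s["position"],4),s["ft_force"],go(.643,.216,.007,73.1))
```

```text
17.8 0.05370443963949248 [0.647  0.2172 0.0195] [ 0.60103826 -0.18774166 -1.48902291] ([0.0035, -0.0024, 0.0125], np.float64(-0.0))
```

>>> {"op": "drive_tool", "data": {"steps": [[0.045, [0.0035, -0.002, 0.008], [0, 0, 0]], [0.045, [0.0035, -0.002, 0.012], [0, 0, 0]], [0.07, [0.0035, -0.002, 0.012], [0, 0, 0]], [0.07, [0.0035, -0.002, 0.012], [0, 0, 0]], [0.07, [0.0035, -0.002, 0.012], [0, 0, 0]]]}}

```text
clock: 18.42
position: [0.6426, 0.2167, 0.0062]
eef_rot: [[-0.957, 0.291, 0.001], [0.291, 0.957, 0.0], [-0.0, 0.0, -1.0]]
ft_force: [-1.0, 1.2, 0.7]
finger_gap: 0.0699
```

>>> {"op": "drive_tool", "data": {"steps": [[0.07, [0, 0, -0.02], [0, 0, 0]], [0.07, [0, 0, -0.06], [0, 0, 0]], [0.07, [0, 0, -0.11], [0, 0, 0]], [0.07, [0, 0, -0.15], [0, 0, 0]], [0.07, [0, 0, -0.16], [0, 0, 0]]]}}

```text
clock: 19.05
position: [0.644, 0.2171, 0.1693]
eef_rot: [[-0.957, 0.291, 0.006], [0.291, 0.957, 0.001], [-0.005, 0.003, -1.0]]
ft_force: [0.7, -0.3, 0.1]
finger_gap: 0.0702
```

Run:
```python
from h import *
im,W=cloud("wrist");print(tip_of("wrist","plate_fine")[:2])
s=state();print(s["clock"],s["finger_gap"],np.round(s["position"],3),go(.341,-.282,.13,73.1))
```

```text
[{'xyz': [0.6419, 0.219, 0.0051], 'p': 0.72}]
19.15 0.0699600377671516 [0.643 0.217 0.167] ([0.1437, -0.5649, 0.0359], np.float64(0.0))
```

>>> {"op": "drive_tool", "data": {"steps": [[0.09, [0.014, -0.055, 0], [0, 0, 0]], [0.09, [0.028, -0.112, 0], [0, 0, 0]], [0.09, [0.043, -0.169, 0], [0, 0, 0]], [0.09, [0.057, -0.226, 0], [0, 0, 0]], [0.09, [0.072, -0.283, 0], [0, 0, 0]]]}}

```text
clock: 19.77
position: [0.4887, -0.0344, 0.1635]
eef_rot: [[-0.957, 0.29, -0.004], [0.29, 0.957, 0.001], [0.004, -0.001, -1.0]]
ft_force: [-0.0, -0.1, -0.1]
finger_gap: 0.0902
```

>>> {"op": "drive_tool", "data": {"steps": [[0.09, [0.014, -0.055, 0], [0, 0, 0]], [0.09, [0.028, -0.112, 0], [0, 0, 0]], [0.09, [0.043, -0.169, 0], [0, 0, 0]], [0.09, [0.057, -0.226, 0], [0, 0, 0]], [0.09, [0.071, -0.28, 0.02], [0, 0, 0]]]}}

```text
clock: 20.4
position: [0.3407, -0.282, 0.1448]
eef_rot: [[-0.957, 0.291, 0.0], [0.291, 0.957, 0.0], [-0.0, 0.0, -1.0]]
ft_force: [0.9, -0.7, -0.7]
finger_gap: 0.0899
```

>>> {"op": "drive_tool", "data": {"steps": [[0.09, [0, 0, 0.016], [0, 0, 0]], [0.09, [0, 0, 0.016], [0, 0, 0]]]}}

```text
clock: 20.65
position: [0.3397, -0.2791, 0.1271]
eef_rot: [[-0.956, 0.292, -0.005], [0.292, 0.956, 0.006], [0.006, 0.004, -1.0]]
ft_force: [-0.2, 0.1, -0.2]
finger_gap: 0.0899
```

Run:
```python
from h import *
im,W=cloud("wrist");cv2.imwrite("pics/w7.png",im[:,:,::-1])
m=(np.hypot(W[...,0]-.341,W[...,1]+.282)<.05)&(W[...,2]>.005)&(W[...,2]<.02)
print("wrist plate",m.sum(),np.nanmedian(W[m],0),cv2.minEnclosingCircle((W[m][:,:2]*1000).astype(np.float32)))
print(tip_of("wrist","plate_coarse"))
s=state();print(s["clock"],s["finger_gap"],np.round(s["position"],3),go(.341,-.282,.003,73.1))
```

```text
wrist plate 3433 [ 0.33933784 -0.28211217  0.01115533] ((340.3266296386719, -282.410400390625), 26.976581573486328)
[{'xyz': [0.3371, -0.2803, -0.0011], 'p': 0.88}]
20.75 0.08955657002150519 [ 0.341 -0.28   0.129] ([-0.0005, -0.0026, 0.126], np.float64(0.001))
```

View pics/w7.png

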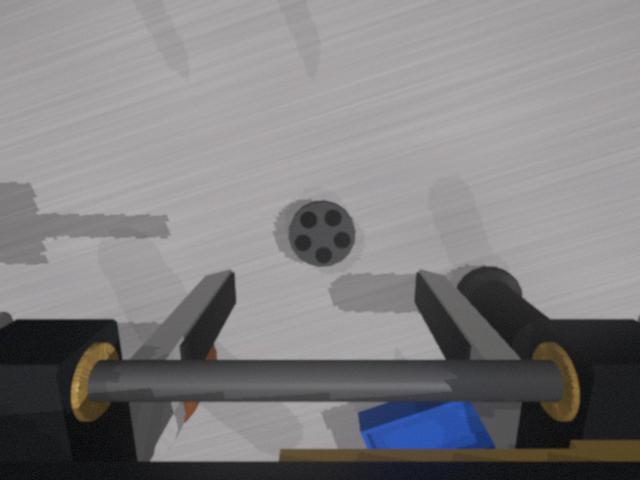

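The coarse plate is centred at (322,233); pusher and jar are clear of the fingers. Next, descend, settle and grip.

>>> {"op": "drive_tool", "data": {"steps": [[0.09, [0, -0.002, 0.05], [0, 0, 0]], [0.08, [0, -0.002, 0.1], [0, 0, 0]], [0.07, [0, -0.002, 0.12], [0, 0, 0]], [0.062, [0, -0.002, 0.126], [0, 0, 0]], [0.062, [0, -0.002, 0.126], [0, 0, 0]]], "grip_force": 25}}

```text
clock: 21.38
position: [0.3421, -0.2824, 0.0044]
eef_rot: [[-0.957, 0.289, 0.001], [0.289, 0.957, -0.001], [-0.001, -0.0, -1.0]]
ft_force: [0.5, 0.2, 0.0]
finger_gap: 0.0622
```

>>> {"op": "drive_tool", "data": {"steps": [[0.045, [0, 0, 0], [0, 0, 0]], [0.045, [0, 0, 0], [0, 0, 0]], [0.045, [0, 0, 0], [0, 0, 0]], [0.045, [0, 0, 0], [0, 0, 0]]]}}

```text
clock: 21.88
position: [0.3422, -0.283, 0.0049]
eef_rot: [[-0.957, 0.291, 0.002], [0.291, 0.957, -0.001], [-0.002, -0.001, -1.0]]
ft_force: [1.6, 1.7, 6.1]
finger_gap: 0.0527
```

Run:
```python
from h import *
s=state();print(s["clock"],s["finger_gap"],np.round(s["position"],4),s["ft_force"],go(.568,.238,.15,73.1))
```

```text
21.875 0.052730844374566106 [ 0.3422 -0.283   0.0049] [1.5701775  1.71661454 6.10355876] ([-0.0648, 0.5641, -0.1453], np.float64(-0.0))
```

>>> {"op": "drive_tool", "data": {"steps": [[0.045, [0, 0, -0.02], [0, 0, 0]], [0.045, [0, 0, -0.06], [0, 0, 0]], [0.045, [0, 0, -0.11], [0, 0, 0]], [0.045, [-0.002, 0.02, -0.145], [0, 0, 0]], [0.045, [-0.008, 0.068, -0.15], [0, 0, 0]]]}}

```text
clock: 22.5
position: [0.3702, -0.2218, 0.1566]
eef_rot: [[-0.956, 0.294, 0.005], [0.294, 0.956, -0.005], [-0.006, -0.003, -1.0]]
ft_force: [1.6, 0.8, -2.7]
finger_gap: 0.053
```

>>> {"op": "drive_tool", "data": {"steps": [[0.045, [-0.006, 0.05, 0], [0, 0, 0]], [0.045, [-0.012, 0.1, 0], [0, 0, 0]], [0.045, [-0.018, 0.15, 0], [0, 0, 0]], [0.045, [-0.024, 0.2, 0], [0, 0, 0]], [0.045, [-0.03, 0.25, 0], [0, 0, 0]]]}}

```text
clock: 23.12
position: [0.47, 0.0121, 0.1538]
eef_rot: [[-0.957, 0.291, -0.0], [0.291, 0.957, -0.0], [0.0, -0.001, -1.0]]
ft_force: [-0.2, -0.2, -1.2]
finger_gap: 0.0531
```

>>> {"op": "drive_tool", "data": {"steps": [[0.045, [-0.006, 0.05, 0], [0, 0, 0]], [0.045, [-0.012, 0.1, 0], [0, 0, 0]], [0.045, [-0.018, 0.15, 0], [0, 0, 0]], [0.045, [-0.024, 0.2, 0], [0, 0, 0]], [0.045, [-0.028, 0.238, 0.02], [0, 0, 0]]]}}

```text
clock: 23.75
position: [0.5677, 0.2324, 0.1348]
eef_rot: [[-0.957, 0.29, 0.003], [0.29, 0.957, 0.001], [-0.003, 0.002, -1.0]]
ft_force: [0.3, 0.1, -1.5]
finger_gap: 0.053
```

>>> {"op": "drive_tool", "data": {"steps": [[0.045, [0, 0.006, 0.02], [0, 0, 0]], [0.045, [0, 0.006, 0.03], [0, 0, 0]], [0.045, [0, 0.006, 0.03], [0, 0, 0]]]}}

```text
clock: 24.12
position: [0.5668, 0.2353, 0.1031]
eef_rot: [[-0.957, 0.291, -0.002], [0.291, 0.957, -0.001], [0.002, -0.002, -1.0]]
ft_force: [0.4, 0.4, -1.6]
finger_gap: 0.0527
```

Run:
```python
from h import *
im,W=cloud("wrist");cv2.imwrite("pics/w8.png",im[:,:,::-1])
s=state();print(s["clock"],s["finger_gap"],np.round(s["position"],3),go(.568,.238,.0095,73.1))
print(tip_of("wrist","tray_red")[:1],tip_of("wrist","plate_coarse")[:1])
```

```text
24.175 0.053029434031047165 [0.567 0.235 0.104] ([0.0002, 0.0027, 0.0945], np.float64(-0.001))
[] [{'xyz': [0.5625, 0.2372, 0.0967], 'p': 0.94}]
```

View pics/w8.png

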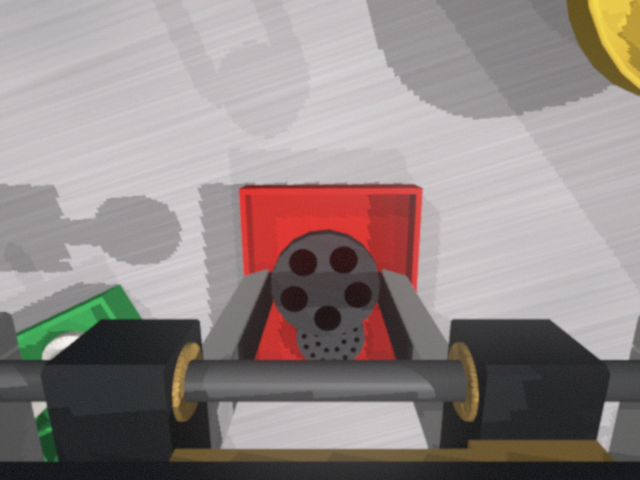

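The coarse plate hangs at (325,285) over the near red bay, and the fine plate lies flat in the far bay at (330,345). Next, lower it.

>>> {"op": "drive_tool", "data": {"steps": [[0.045, [-0.001, 0.002, 0.035], [0, 0, 0]], [0.045, [-0.001, 0.002, 0.07], [0, 0, 0]], [0.045, [-0.001, 0.002, 0.085], [0, 0, 0]], [0.045, [-0.001, 0.002, 0.09], [0, 0, 0]], [0.045, [-0.001, 0.002, 0.09], [0, 0, 0]]]}}

```text
clock: 24.9
position: [0.5701, 0.2379, 0.0149]
eef_rot: [[-0.957, 0.291, 0.002], [0.291, 0.957, 0.001], [-0.001, 0.001, -1.0]]
ft_force: [0.2, -1.2, 0.1]
finger_gap: 0.053
```

Run:
```python
from h import *
im,W=cloud("top")
s=state();print(s["clock"],s["finger_gap"],np.round(s["position"],4),s["ft_force"],go(.569,.238,.009,73.1))
```

```text
24.95 0.0528704119228281 [0.5704 0.238  0.0152] [ 0.39789048 -0.04038074 -1.4132935 ] ([0.0013, -0.0004, 0.0062], np.float64(0.0))
```

>>> {"op": "drive_tool", "data": {"steps": [[0.045, [0.001, 0, 0.005], [0, 0, 0]], [0.045, [0.001, 0, 0.006], [0, 0, 0]], [0.07, [0.001, 0, 0.006], [0, 0, 0]], [0.07, [0.001, 0, 0.006], [0, 0, 0]], [0.07, [0.001, 0, 0.006], [0, 0, 0]]]}}

```text
clock: 25.58
position: [0.5684, 0.2381, 0.008]
eef_rot: [[-0.957, 0.291, 0.0], [0.291, 0.957, 0.0], [-0.0, 0.0, -1.0]]
ft_force: [-1.4, 0.8, -1.1]
finger_gap: 0.0702
```

>>> {"op": "drive_tool", "data": {"steps": [[0.07, [0, 0, -0.02], [0, 0, 0]], [0.07, [0, 0, -0.06], [0, 0, 0]], [0.07, [0, 0, -0.11], [0, 0, 0]], [0.07, [0, 0, -0.15], [0, 0, 0]], [0.07, [0, 0, -0.16], [0, 0, 0]]]}}

```text
clock: 26.2
position: [0.5699, 0.2385, 0.1709]
eef_rot: [[-0.957, 0.29, 0.005], [0.291, 0.957, 0.002], [-0.005, 0.003, -1.0]]
ft_force: [0.4, 0.1, 0.5]
finger_gap: 0.0701
```

Run:
```python
from h import *
im,W=cloud("wrist");cv2.imwrite("pics/w9.png",im[:,:,::-1]);print(tip_of("wrist","plate_coarse")[:2],tip_of("wrist","plate_fine")[:2])
s=state();print(s["clock"],s["finger_gap"],np.round(s["position"],3),go(.434,-.164,.16,94.1))
```

```text
[{'xyz': [0.5632, 0.2398, 0.0013], 'p': 0.93}] [{'xyz': [0.6409, 0.2186, 0.0085], 'p': 0.92}]
26.35 0.07016938818827492 [0.568 0.238 0.167] ([0.0112, -0.4234, 0.0073], np.float64(-0.366))
```

View pics/w9.png

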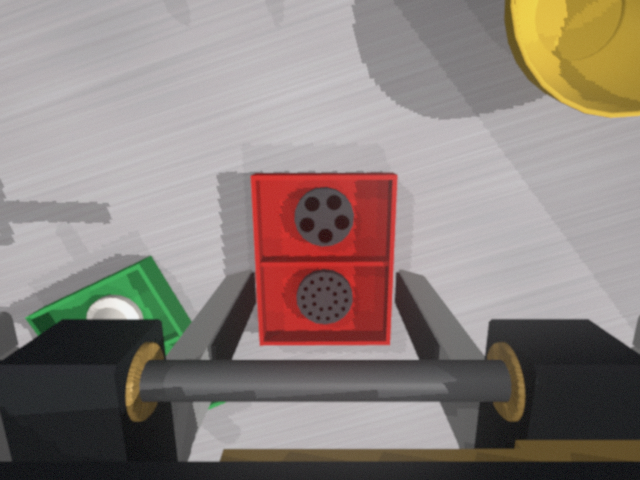

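Both plates lie flat, one per red bay, at (325,216) and (324,297). Next, the pusher.

>>> {"op": "drive_tool", "data": {"steps": [[0.08, [0.001, -0.05, 0], [0, 0, -0.09]], [0.08, [0.002, -0.102, 0], [0, 0, -0.18]], [0.08, [0.004, -0.154, 0], [0, 0, -0.27]], [0.08, [0.006, -0.206, 0], [0, 0, -0.366]], [0.08, [0.007, -0.258, 0], [0, 0, -0.366]]]}}

```text
clock: 26.98
position: [0.4845, -0.008, 0.1656]
eef_rot: [[-0.997, -0.072, -0.004], [-0.072, 0.997, 0.001], [0.004, 0.001, -1.0]]
ft_force: [0.7, 0.4, 0.1]
finger_gap: 0.0801
```

Run:
```python
from h import *
s=state();print(s["clock"],np.round(s["position"],3),go(.434,-.164,.16,94.1))
```

```text
26.975 [ 0.484 -0.008  0.166] ([0.0615, -0.152, 0.0057], np.float64(0.001))
```

>>> {"op": "drive_tool", "data": {"steps": [[0.08, [0.02, -0.05, 0], [0, 0, 0]], [0.08, [0.04, -0.1, 0], [0, 0, 0]], [0.08, [0.06, -0.145, 0], [0, 0, 0]], [0.08, [0.062, -0.152, 0.005], [0, 0, 0]], [0.08, [0.062, -0.152, 0.005], [0, 0, 0]]]}}

```text
clock: 27.6
position: [0.4346, -0.1622, 0.1611]
eef_rot: [[-0.998, -0.07, -0.003], [-0.07, 0.998, 0.003], [0.003, 0.003, -1.0]]
ft_force: [0.3, 0.5, -0.3]
finger_gap: 0.08
```

Run:
```python
from h import *
im,W=cloud("wrist");cv2.imwrite("pics/w10.png",im[:,:,::-1])
m=(np.hypot(W[...,0]-.434,W[...,1]+.164)<.04)&(W[...,2]>.08)&(W[...,2]<.09)
print(m.sum(),cv2.minEnclosingCircle((W[m][:,:2]*1000).astype(np.float32)),tip_of("wrist","pusher")[:1])
s=state();print(s["clock"],s["finger_gap"],np.round(s["position"],3),go(.434,-.164,.035,94.1))
```

```text
2003 ((433.6548767089844, -163.8185577392578), 17.924821853637695) [{'xyz': [0.4301, -0.1652, 0.0008], 'p': 0.65}]
27.7 0.08009163785971951 [ 0.435 -0.161  0.162] ([0.0014, -0.0026, 0.127], np.float64(0.001))
```

View pics/w10.png

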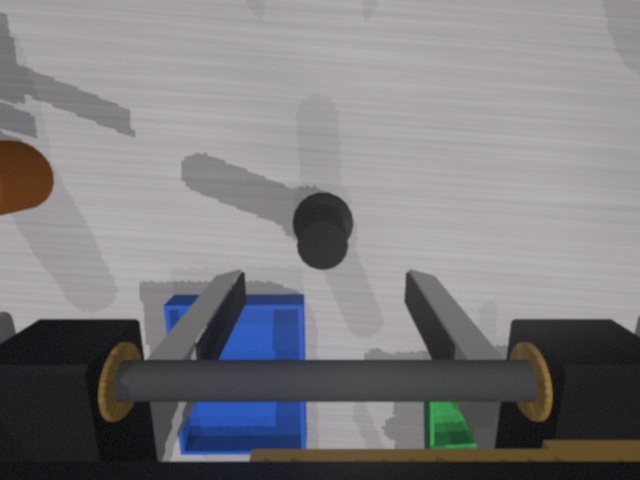

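The pusher's top is at (322,245), centred. I'll descend and grip it.

>>> {"op": "drive_tool", "data": {"steps": [[0.08, [0.001, -0.002, 0.05], [0, 0, 0]], [0.07, [0.001, -0.002, 0.1], [0, 0, 0]], [0.06, [0.001, -0.002, 0.127], [0, 0, 0]], [0.05, [0.001, -0.002, 0.127], [0, 0, 0]], [0.03, [0.001, -0.002, 0.127], [0, 0, 0]]], "grip_force": 20}}

```text
clock: 28.32
position: [0.436, -0.1645, 0.0368]
eef_rot: [[-0.997, -0.073, 0.002], [-0.073, 0.997, -0.001], [-0.002, -0.001, -1.0]]
ft_force: [0.0, -1.2, -0.2]
finger_gap: 0.0436
```

>>> {"op": "drive_tool", "data": {"steps": [[0.03, [0, 0, 0], [0, 0, 0]], [0.03, [0, 0, 0], [0, 0, 0]], [0.03, [0, 0, 0], [0, 0, 0]], [0.03, [0, 0, 0], [0, 0, 0]]]}}

```text
clock: 28.82
position: [0.436, -0.1651, 0.0373]
eef_rot: [[-0.998, -0.071, 0.003], [-0.071, 0.998, -0.001], [-0.003, -0.001, -1.0]]
ft_force: [0.0, 2.7, 5.9]
finger_gap: 0.0355
```

>>> {"op": "drive_tool", "data": {"steps": [[0.03, [0, 0, -0.03], [0, 0, 0]], [0.03, [0, 0, -0.07], [0, 0, 0]], [0.03, [0, 0, -0.11], [0, 0, 0]], [0.03, [0, 0, -0.11], [0, 0, 0]]]}}

```text
clock: 29.32
position: [0.4367, -0.1662, 0.1488]
eef_rot: [[-0.997, -0.071, 0.006], [-0.071, 0.997, -0.004], [-0.006, -0.004, -1.0]]
ft_force: [-0.7, 0.1, -1.5]
finger_gap: 0.0355
```

Run:
```python
from h import *
s=state();print(s["clock"],s["finger_gap"],np.round(s["position"],3),go(.55,-.235,.15,94.1))
```

```text
29.325 0.03545054312067395 [ 0.437 -0.166  0.149] ([-0.1082, -0.0767, -0.0003], np.float64(-0.0))
```

>>> {"op": "drive_tool", "data": {"steps": [[0.03, [-0.035, -0.025, 0], [0, 0, 0]], [0.03, [-0.07, -0.05, 0], [0, 0, 0]], [0.03, [-0.1, -0.07, 0], [0, 0, 0]], [0.03, [-0.109, -0.077, 0], [0, 0, 0]], [0.03, [-0.109, -0.077, 0], [0, 0, 0]]]}}

```text
clock: 29.95
position: [0.5479, -0.2335, 0.1443]
eef_rot: [[-0.997, -0.071, -0.003], [-0.071, 0.997, 0.002], [0.003, 0.002, -1.0]]
ft_force: [0.2, 0.4, -1.1]
finger_gap: 0.0355
```

>>> {"op": "drive_tool", "data": {"steps": [[0.03, [0, 0, 0.03], [0, 0, 0]], [0.03, [0, 0, 0.06], [0, 0, 0]], [0.03, [0, 0, 0.09], [0, 0, 0]], [0.03, [0, 0, 0.1], [0, 0, 0]], [0.03, [0, 0, 0.1], [0, 0, 0]]]}}

```text
clock: 30.58
position: [0.548, -0.2333, 0.0458]
eef_rot: [[-0.997, -0.071, -0.001], [-0.071, 0.997, 0.001], [0.001, 0.001, -1.0]]
ft_force: [0.2, -0.1, -0.5]
finger_gap: 0.0358
```

Run:
```python
from h import *
im,W=cloud("top")
s=state();print(s["clock"],s["finger_gap"],np.round(s["position"],4),s["ft_force"],go(.55,-.235,.0415,94.1))
```

```text
30.625 0.03522180420170234 [ 0.5489 -0.2338  0.0467] [ 0.07864873 -0.65272541 -1.52597223] ([-0.001, -0.0013, 0.0052], np.float64(-0.0))
```

>>> {"op": "drive_tool", "data": {"steps": [[0.03, [-0.001, -0.001, 0.005], [0, 0, 0]], [0.03, [-0.001, -0.001, 0.005], [0, 0, 0]], [0.07, [-0.001, -0.001, 0.005], [0, 0, 0]], [0.07, [-0.001, -0.001, 0.005], [0, 0, 0]], [0.07, [-0.001, -0.001, 0.005], [0, 0, 0]]]}}

```text
clock: 31.25
position: [0.5502, -0.235, 0.0412]
eef_rot: [[-0.997, -0.071, 0.0], [-0.071, 0.997, -0.0], [-0.0, -0.0, -1.0]]
ft_force: [-0.3, -0.5, 0.5]
finger_gap: 0.0619
```

>>> {"op": "drive_tool", "data": {"steps": [[0.07, [0, 0, 0], [0, 0, 0]], [0.07, [0, 0, -0.04], [0, 0, 0]], [0.07, [0, 0, -0.09], [0, 0, 0]], [0.07, [0, 0, -0.14], [0, 0, 0]], [0.07, [0, 0, -0.16], [0, 0, 0]]]}}

```text
clock: 31.88
position: [0.5514, -0.2356, 0.2046]
eef_rot: [[-0.997, -0.071, 0.005], [-0.071, 0.997, -0.003], [-0.005, -0.003, -1.0]]
ft_force: [0.2, 0.4, 0.1]
finger_gap: 0.0704
```

>>> {"op": "drive_tool", "data": {"steps": [[0.07, [0.05, 0, 0], [0, 0, 0]], [0.07, [0.1, 0, 0], [0, 0, 0]], [0.07, [0.15, 0, 0], [0, 0, 0]], [0.07, [0.2, 0, 0], [0, 0, 0]], [0.07, [0.22, 0, 0], [0, 0, 0]]]}}

```text
clock: 32.5
position: [0.3286, -0.2501, 0.2011]
eef_rot: [[-0.998, -0.07, -0.0], [-0.07, 0.998, -0.0], [0.0, -0.0, -1.0]]
ft_force: [-0.4, -0.6, 0.9]
finger_gap: 0.0701
```

Run:
```python
from h import *
im,W=cloud("top");cv2.imwrite("pics/t9.png",cv2.resize(im[60:380,40:600,::-1],None,fx=1.4,fy=1.4))
for n in "plate_coarse plate_fine nozzle_wide nozzle_narrow pusher bowl jar tray_red tray_green tray_blue".split():
    print(n,[(np.round(r["xyz"],3).tolist(),round(r["p"],2)) for r in tip_of("top",n)[:2]])
for c,z in(((.682,.025),.064),((.606,.014),.079),((.55,-.234),.079)): 
    m=(np.hypot(W[...,0]-c[0],W[...,1]-c[1])<.035)&(W[...,2]>z); print(m.sum(), circ(W,c,z,.035) if m.any() else "")
print(state()["clock"],state()["finger_gap"],state()["position"])
```

```text
plate_coarse [([0.564, 0.24, 0.008], 0.86)]
plate_fine [([0.641, 0.223, 0.003], 0.68)]
nozzle_wide [([0.687, 0.028, 0.005], 0.95)]
nozzle_narrow [([0.608, 0.014, -0.002], 0.98)]
pusher [([0.548, -0.232, 0.005], 0.78)]
bowl [([0.466, 0.487, 0.002], 0.61)]
jar [([0.563, 0.238, 0.007], 0.72)]
tray_red [([0.646, 0.016, 0.002], 0.71), ([0.606, 0.231, 0.0], 0.58)]
tray_green [([0.646, 0.016, 0.002], 0.88)]
tray_blue [([0.586, -0.234, 0.002], 0.75)]
152 (np.int64(152), array([682.6,  25.6]), 15.4, np.float64(0.077))
61 (np.int64(61), array([606.3,  12.2]), 9.5, np.float64(0.091))
234 (np.int64(234), array([ 548.6, -235.1]), 18.1, np.float64(0.091))
33.05 0.07010168888598008 [ 0.33125595 -0.2504742   0.20071751]
```

View pics/t9.png

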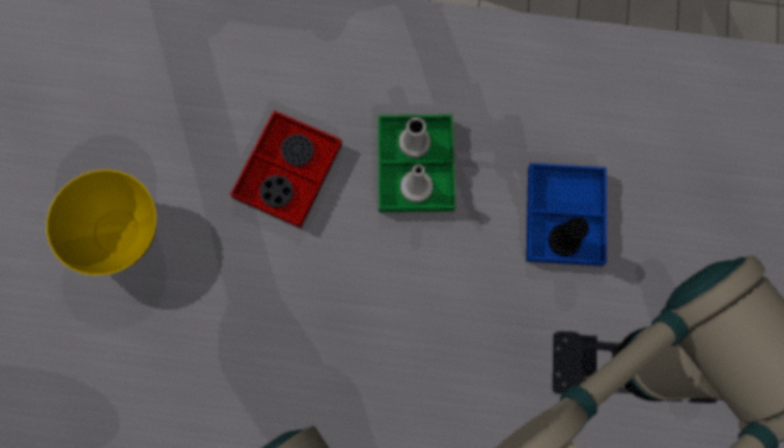

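All five parts are in place, and the bowl hasn't moved. The jar is only hidden behind the arm in this view, so I'm handing in.

```bash
python3 -c "
from cell import *
import numpy as np
get_image('scene');print(tip_of('scene','jar')[:2]);print(hand_in())"
```

```text
[{'xyz': [0.4059, -0.4295, 0.0006], 'p': 0.95}]
the job is handed in; nothing more can be done
None
```

All five parts are sorted and the job is handed in at about 33 s of the 125 s allowed; it gave no verdict.

- **Plates:** the coarse and fine plates lie flat in the red tray, one per bay.
- **Nozzles:** both stand upright in the green tray, wide in the far bay and narrow in the near one.
- **Pusher:** it stands upright in the near bay of the blue tray.

**Last checks:**
- **Positions:** measured centres were within about 6 mm of the bay centres by my estimate, against the 15 mm allowed along the tray.
- **Heights:** the tops of the standing parts read 2–3 mm above nominal, in line with the top camera's usual error.
- **Let go:** the gripper was open and clear of everything.
- **Bystanders:** the bowl and jar were found where they started, to within about 5 mm.

**What went wrong or disagreed:**
- **First grasp:** my first try at the wide nozzle came up empty because I lifted before the fingers had closed. The nozzle was not disturbed, and the second try worked.
- **Wide nozzle drop:** it was released about 8 mm above the bay floor and landed upright.
- **False network reports:** in the final top view, one put the jar on the coarse plate, because the arm hid the real jar. Another put the red tray on the green one. The picture and the scene camera showed the jar was in place, and the picture showed both trays where they should be.

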